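Open the double-latched sensor test box

ROBOT

A 7-joint arm with a two-finger parallel gripper is mounted at the origin on the work surface. World frame = base frame: x ahead of the robot, y to its left, z up, the work surface at z = 0. Lengths are in m, angles in rad, forces in N, time in s.
With the tool pointing down it reaches from about 0.35 to 0.9 m from the base axis. Payload 8.1 kg.
Tool frame: the origin (TCP) lies at the very end of the fingers, on their centre line; the grasp point (between the pads) lies 19 mm behind it; z points along the fingers, y is the line along which they close (so a half turn about z gives the same grasp; the last joint's range is limited). The gripper opens to 92 mm and grips with 3 to 60 N. Pads are 19 mm wide; open, the fingers measure 130 mm over their backs; the gripper's body (75 mm by 190 mm) begins 47 mm behind the grasp point.
Start: joints at [1.066, 0.434, 0.025, 1.573, -0.012, 1.134, -0.075], TCP at [0.244, -0.575, 0.227] pointing down, gripper open.
Joint ranges: [-2.62, 2.62], [-0.44, 2.09], [-1.27, 1.32], [0.08, 2.57], [-1.32, 4.46], [0.12, 2], [-2.74, 2.74]. Speed limits (rad/s): [2.22, 2.22, 3.01, 3.01, 3.14, 3.14, 3.14].

INTERFACE

Orientations are given as a rotation vector (axis times angle).
In Python, from cell import readout, cams, job gives the robot as it stands.
- The arm moves only by the tool drive_tool, never from a script. Its argument "commands" is a list of rows, each a list of 3 entries, a list of its own where there are three numbers: the turn, a rotation vector about the tool's x, y, z in rad, then the shift along the tool's x, y, z in cm, then the gripper's target within -1 to 1 (fully open at 1, half-way at 0, shut at -1). A call has 1 to 20 rows; each row is the pose to reach, as a shift and turn from the pose commanded when the call began, along the tool's axes at that moment; what a row does not reach only later rows make up. A row lasts 1/12 s, in which the tool goes at most 41.7 mm and 7.16 degrees, less where a joint would pass 70% of its speed; a pose out of reach is approached as far as the arm can. A call with a gripper value outside its range is refused whole. The fingers move at their own pace and stop on an object; "newtons" is the grip in N (left out, the last holds). Time passes only in rows, so rows that repeat a pose let the fingers close. It gives the time, the measured TCP pose, the force, the opening and the grip force at its end, in the units of the state.
- readout.observe(): the state, without advancing time (a new reading comes with each control period).
- cams.get_image(name): name is "scene" or "top" or "wrist"; returns the picture (480x640x3 uint8, blue, green, red); there is no depth.
- cams.camera_info(name): a dict with "camera_matrix" (3x3 intrinsics, pixels), "k1" (the pictures are not rectified: a ray, as slopes to the right and down, at radius r is drawn at 1 + k1 r^2 times it, then the intrinsics apply), "R" (3x3) and "t" (3): a world point X has camera coordinates R X + t. Camera axes: x right, y down, z forward; pixel columns grow to the right and rows downward; lengths in m; the calibration is good to about 2 mm. A picture is of the moment at which its call begins: read the wrist's pose just before it. camera_info takes no time and is no camera call; for the wrist camera it gives the pose at the moment of the call.
- job.sign_off(): hands the job in; it is judged then, once.
The state is a dict: "clock": time; "joints": joint angles; "dq": joint speeds; "joint_efforts": joint torques, N m; "position": TCP position; "ee_rot": TCP orientation; "force": force on the tool from outside, world axes, zero at the start; "ft_torque": the same for the moment, N m; "width": opening from 0.0 (shut) to 1.0 (fully open); "gripper_force": force on a finger pad.
Only numpy, scipy, OpenCV 4.12 (cv2) and the standard library are available. Lean on these libraries where they do the work, as an engineer would, in place of code of your own. Each camera call takes 0.05 s, during which the arm holds its last target. There are 200 camera calls.

TASK

Open the navy test box: turn its yellow knob clockwise to unlatch the lid, lift the lid gently by its bar until the inner catch stops it, slide the green tab in front to the left to free that catch, then swing the lid wide open so that it stands by itself. Do not force the catch, and leave the things around the box where they are.

Things in the scene. Friction and masses are not known exactly. Their poses are not given: they have to be found in the camera images.
- case: Navy test box screwed to the table, 170 (x) x 280 (y) x 85 mm high, lid on top 12 mm more. Origin: centre of its underside; x points from its front (robot side) to its back, y to its left, z up. A slot in its front wall's right part lets out the catch's green tab. Lid edge overhangs the front wall by 6 mm.
- latch_grip (a point): Centre of the knob's yellow bar grip, 25 mm above the lid's top, on the knob's upright axis, 35 mm behind the lid's front edge, 85 mm left of the middle. The grip is 44 mm long, 12 mm thick, its top 12 mm above this point; at knob value 0 it lies along the box's x. Rides with the lid.
- latch (a joint): Knob of the primary latch, rad: near 0 latched, grows clockwise seen from above to a stop at 1.5; the lid is free from 1.2. Turns against about 0.12 N m and stays where left.
- lid_bar (a point): Middle of the lid's round steel pull bar: 10 mm thick, 80 mm long along the box's y, 45 mm in front of the lid's edge on two side posts, free all round. Rides with the lid; lid shut: 221 mm in front of the hinge line, 65 mm left of centre, 91 mm above the table.
- lid_hinge (a point): Middle of the lid's hinge line along the box's back top edge (x = 85, y = 0, z = 85 mm in the box frame); the line runs along the box's y.
- lid (a joint): Lid angle, rad: 0 shut, grows as its front rises, stop at 1.45. A stiff hinge: it stays where left; lifting at the bar takes 4 to 6 N. With the knob turned it rises until the inner catch holds it, 14 to 25 mm up at the bar (differs each time). The catch can be slid only with the lid within about 5 mm (at the bar) of that stop, not pulled hard against it.
- catch: Inner catch: carriage hidden behind the front wall, y = -65 mm in the box frame at rest; slides 20 mm left (box +y) to a stop, lid free from 15; takes 4 to 6 N, stays put; over 40 N bends it. Its green tab, 10 wide along y, stands 20 to 42 mm in front of the front wall at z 56 to 92 mm, centred anywhere from 90 to 40 mm right of the box's middle: find by touch or sight; push its right side.
- hexblock: Bystander: aluminium hexagonal sensor block, 44 mm across, 30 mm high, beside the box on the right. Origin under its centre.
- oiler: Bystander: white plastic bottle with red cap, 40 mm wide, 85 mm high, left of the box. Origin under its centre.
- pickup: Bystander: small steel cylinder, 22 mm wide, 26 mm high, right of the box. Origin under its centre.
- driver: Bystander: screwdriver with red handle, lying on the table at the left, nearer to the robot.
- spanner: Bystander: steel spanner lying on the table at the right, nearer to the robot.
- taperoll: Bystander: blue roll, 70 mm wide, 20 mm high, lying at the left. Origin under its centre.
- partsbox: Bystander: closed navy parts box, 110 x 90 x 30 mm, lying at the right. Origin under its centre.

How it is judged:
By the outcome, as a careful person would: the job done as asked, in the order asked, and still so for the second after the job is handed in, with the robot touching nothing.
It also fails if it takes over 72 s, if anything falls off the work surface, if the arm or the gripper's body presses on something with over 40 N, if the wrist force passes 120 N, or if a joint passes its speed limit or range.

## Working session

There is one attempt and no reset: what is moved stays moved. The work goes in short steps, Python scripts to look and compute and a tool call to move; the robot and the scene stay as the last step left them, time stands still between calls to the robot, and variables do not carry over. Pictures are saved under pics/ and viewed, at most 10 in all, crops included, and the job is handed in when it is done.

Besides the shell and the picture viewer there is one more tool, called after ">>>" as name(argument=value, ...), one argument or row to a line, values as JSON. drive_tool: Moves the arm, as the interface text tells. Its arguments: {"type":"object","properties":{"commands":{"type":"array"},"newtons":{"type":"number"}},"required":["commands"]}

```bash
ls; mkdir -p pics
python3 - <<'E'
from cell import readout,cams,job
import cv2,numpy as np
s=readout.observe()
print({k:np.round(v,3).tolist() for k,v in s.items()})
for n in("top","scene"):
    cv2.imwrite(f"pics/{n}0.png",cams.get_image(n))
    i=cams.camera_info(n);print(n,{k:np.round(v,4).tolist() for k,v in i.items()})
E
```

```text
pics
{'clock': 0.0, 'joints': [1.066, 0.435, 0.025, 1.574, -0.012, 1.134, -0.075], 'dq': [-0.001, 0.001, 0.0, 0.0, -0.001, -0.0, -0.001], 'joint_efforts': [0.001, -66.785, 0.985, -31.446, -0.061, 0.043, 0.0], 'position': [0.244, -0.575, 0.226], 'ee_rot': [-3.077, -0.626, 0.001], 'force': [-0.342, -0.041, -0.571], 'ft_torque': [0.022, -0.009, 0.012], 'gripper_force': 0.0, 'width': 1.0}
top {'camera_matrix': [[587.3511, 0.0, 318.9735], [0.0, 587.3511, 251.0738], [0.0, 0.0, 1.0]], 'k1': -0.1118, 'R': [[-0.0202, -0.9997, -0.0129], [-0.9798, 0.0223, -0.1986], [0.1988, 0.0087, -0.98]], 't': [0.0135, 0.527, 1.3404]}
scene {'camera_matrix': [[502.071, 0.0, 324.9321], [0.0, 502.071, 232.6131], [0.0, 0.0, 1.0]], 'k1': -0.0576, 'R': [[0.6458, 0.7635, -0.0015], [0.4979, -0.4226, -0.7573], [-0.5788, 0.4883, -0.6531]], 't': [-0.323, -0.192, 1.5027]}
```

View pics/top0.png

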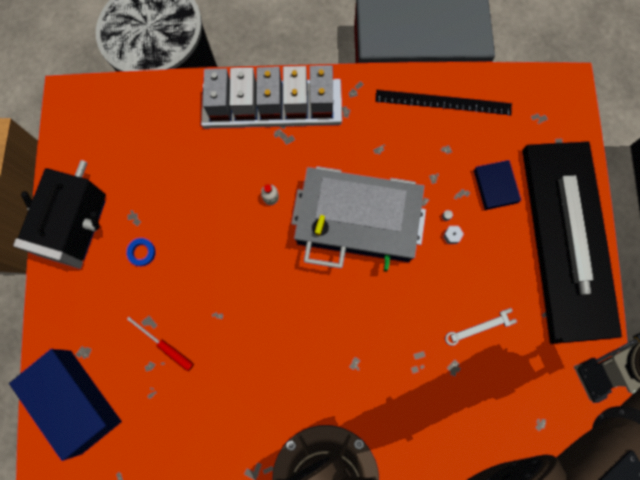

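View pics/scene0.png

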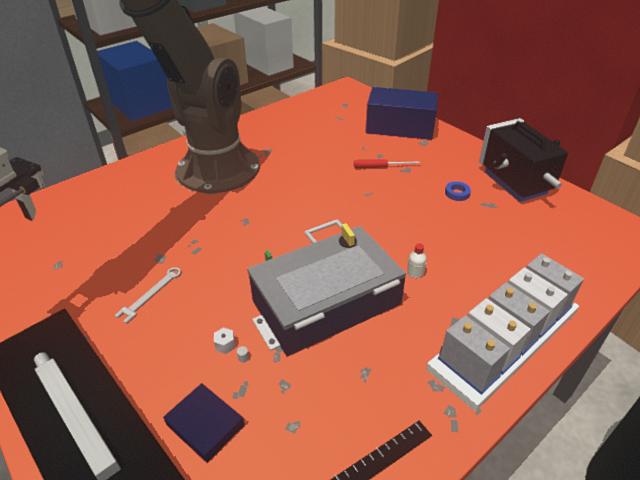

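The top view shows the box at about (360,213), the knob at (320,225), the bar at (325,262) and the green tab at (387,263). The bystanders are clear of it. I'll zoom in for the box corners.

Run:
```python
import cv2
a=cv2.imread("pics/top0.png")[155:275,280:440]
cv2.imwrite("pics/crop0.png",cv2.resize(a,None,fx=5,fy=5,interpolation=cv2.INTER_CUBIC))
```

```text
(no output)
```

View pics/crop0.png

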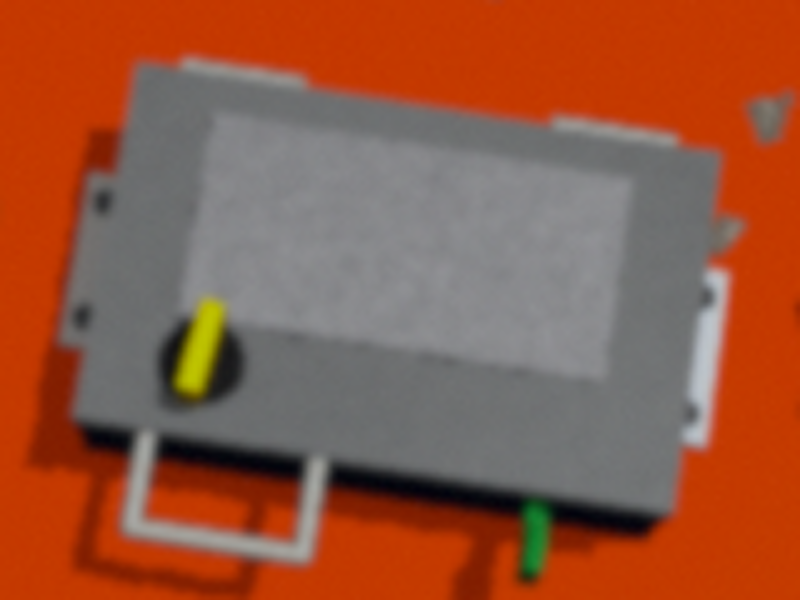

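Zoomed (5x, offset 280,155): the lid corners are at (138,63), (720,152), (672,516) and (73,420). The grip is at (199,347), the bar's middle at (218,541), and the tab runs from (538,507) to (528,578).

```bash
cat > h.py <<'E'
from cell import readout,cams,job
import cv2,numpy as np
from scipy.optimize import least_squares
from scipy.spatial.transform import Rotation as Ro
def proj(n,X,i=None):
    i=i or cams.camera_info(n)
    X=np.atleast_2d(X).astype(float)
    return cv2.projectPoints(X,cv2.Rodrigues(np.array(i["R"]))[0],np.array(i["t"],float),np.array(i["camera_matrix"]),np.array([i["k1"],0,0,0.]))[0][:,0]
def B(p,q):
    x,y,a=p[:3]; q=np.atleast_2d(q); c,s=np.cos(a),np.sin(a)
    return np.c_[x+c*q[:,0]-s*q[:,1],y+s*q[:,0]+c*q[:,1],q[:,2]]
E
python3 - <<'E'
from h import *
px=np.array([[138,63],[720,152],[672,516],[73,420],[199,347],[218,541]])/5+[280,155]
# half-width w of lid fitted
def q(w): return np.array([[.085,w,.097],[.085,-w,.097],[-.091,-w,.097],[-.091,w,.097],[-.056,.085,.134],[-.136,.065,.091+.003]])
f=lambda p:(proj("top",B(p,q(p[3])))-px).ravel()
r=least_squares(f,[.6,0,0,.14],x_scale=[.1,.1,.1,.01])
p=r.x;print(p.round(4),r.fun.reshape(-1,2).round(1).tolist())
for n,v in dict(grip=[-.056,.085,.122],bar=[-.136,.065,.091],hinge=[.085,0,.085]).items(): print(n,B(p,v).round(4))
# tab y
t=np.array([[533,542]])/5+[280,155]
g=least_squares(lambda u:(proj("top",B(p,[u[0],u[1],.092]))-t).ravel(),[-.12,-.06]);print("tab box xy",g.x,B(p,[g.x[0],g.x[1],.074]))
print(proj("scene",B(p,[[-.091,.14,.097],[.085,-.14,.097],[-.116,g.x[1],.092]])))
s=readout.observe();print(Ro.from_rotvec(s["ee_rot"]).as_matrix().round(3))
E
```

```text
[ 0.6118 -0.0962 -0.1836  0.1392] [[-0.2, -0.1], [-0.0, 0.2], [-0.0, -0.2], [0.1, 0.1], [0.4, -0.1], [-0.3, 0.1]]
grip [[ 0.5723 -0.0025  0.122 ]]
bar [[ 0.49   -0.0075  0.091 ]]
hinge [[ 0.6954 -0.1118  0.085 ]]
tab box xy [-0.11256505 -0.07832735] [[ 0.48686583 -0.15271113  0.074     ]]
[[357.66859282 225.1135255 ]
 [281.33397497 326.03704732]
 [266.4169667  252.57100698]]
[[ 0.92   0.391 -0.001]
 [ 0.391 -0.92   0.001]
 [-0.    -0.001 -1.   ]]
```

>>> drive_tool(
  commands=[
    [[0,0,-0.6],[13,-10,0],0.2],
    [[0,0,-0.6],[13,-10,0],0.2],
    [[0,0,-0.6],[13,-10,0],0.2],
    [[0,0,-0.6],[13,-10,0],0.2],
    [[0,0,-1.2],[26,-20,0],0.2],
    [[0,0,-1.2],[26,-20,0],0.2],
    [[0,0,-1.2],[26,-20,0],0.2],
    [[0,0,-1.2],[26,-20,0],0.2],
    [[0,0,-1.2],[26,-20,0],0.2],
    [[0,0,-1.9],[40,-30,1],0.2],
    [[0,0,-1.9],[40,-30,1],0.2],
    [[0,0,-1.9],[40,-30,1],0.2],
    [[0,0,-1.9],[40,-30,1],0.2],
    [[0,0,-1.9],[40,-30,1],0.2],
    [[0,0,-2.556],[52.57,-39.85,2],0.2],
    [[0,0,-2.556],[52.57,-39.85,2],0.2],
    [[0,0,-2.556],[52.57,-39.85,2],0.2],
    [[0,0,-2.556],[52.57,-39.85,2],0.2],
    [[0,0,-2.556],[52.57,-39.85,2],0.2],
    [[0,0,-2.556],[52.57,-39.85,2],0.2],
  ],
  newtons=30,
)

```text
clock: 1.77
position: [0.5728, 0.0004, 0.2062]
ee_rot: [-0.359, -3.12, -0.002]
force: [-0.1, -0.5, 0.4]
width: 0.599
gripper_force: 0.0
```

Run:
```python
from h import *
s=readout.observe();i=cams.camera_info("wrist");im=cams.get_image("wrist");cv2.imwrite("pics/w1.png",im)
R=Ro.from_rotvec(s["ee_rot"]).as_matrix();print(s["position"],np.arctan2(R[1,0],R[0,0]),s["joints"])
h=cv2.cvtColor(im,cv2.COLOR_BGR2HSV);m=cv2.inRange(h,(22,120,120),(34,255,255))
n,l,st,c=cv2.connectedComponentsWithStats(m);k=1+np.argmax(st[1:,4]);print(c[k],st[k])
p=[.6118,-.0962,-.1836];print(proj("wrist",B(p,[[-.056,.085,.134],[-.034,.085,.134],[-.078,.085,.134]]),i))
```

```text
[5.72778010e-01 3.75573051e-04 2.06179897e-01] 2.9127241781363353 [ 0.40774183  0.465076   -0.7080833   1.68701621  0.32928636  1.11293124
  0.94647535]
[323.68169399 256.28483607] [ 313  221   24   74 1464]
[[319.72012497 257.69481506]
 [321.48584188 293.90404974]
 [317.87064479 219.75479923]]
```

View pics/w1.png

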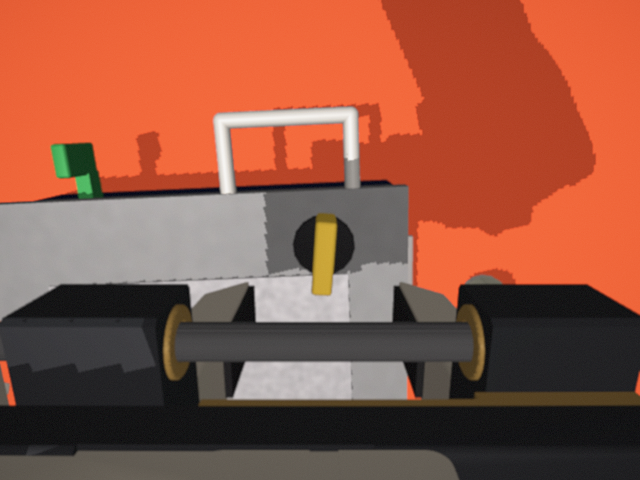

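The wrist view shows the grip centred at (324,256), within about 2 mm of the prediction and turned about 0.1 rad clockwise. Next I descend and grip.

>>> drive_tool(
  commands=[
    [[0,0,0.05],[0,-0.1,3],0.2],
    [[0,0,0.05],[0,-0.1,5],0.2],
    [[0,0,0.05],[0,-0.1,7],0.2],
    [[0,0,0.05],[0,-0.1,8.2],0.2],
    [[0,0,0.05],[0,-0.1,9.2],0.2],
    [[0,0,0.05],[0,-0.1,9.2],0.2],
    [[0,0,0.05],[0,-0.1,9.2],0.2],
    [[0,0,0.05],[0,-0.1,9.2],-0.3],
    [[0,0,0.05],[0,-0.1,9.2],-1],
    [[0,0,0.05],[0,-0.1,9.2],-1],
    [[0,0,0.05],[0,-0.1,9.2],-1],
    [[0,0,0.05],[0,-0.1,9.2],-1],
    [[0,0,0.05],[0,-0.1,9.2],-1],
    [[0,0,0.05],[0,-0.1,9.2],-1],
  ],
  newtons=25,
)

```text
clock: 2.98
position: [0.5732, -0.0008, 0.1152]
ee_rot: [0.451, 3.107, 0.007]
force: [6.4, 15.7, -8.3]
width: 0.138
gripper_force: 8.6
```

>>> drive_tool(
  commands=[
    [[0,0,0],[0,0.1,0],-1],
    [[0,0,0],[0,0.1,0],-1],
    [[0,0,0],[0,0.1,0],-1],
    [[0,0,0],[0,0.1,0],-1],
  ],
)

```text
clock: 3.32
position: [0.5735, 0.0, 0.1151]
ee_rot: [0.451, 3.107, 0.006]
force: [3.2, 7.4, -2.8]
width: 0.13
gripper_force: 25.0
```

>>> drive_tool(
  commands=[
    [[0,0,0.05],[0,0.08,0],-1],
    [[0,0,0.15],[0,0.08,0],-1],
    [[0,0,0.25],[0,0.08,0],-1],
    [[0,0,0.35],[0,0.08,0],-1],
    [[0,0,0.45],[0,0.08,0],-1],
    [[0,0,0.55],[0,0.08,0],-1],
    [[0,0,0.65],[0,0.08,0],-1],
    [[0,0,0.75],[0,0.08,0],-1],
    [[0,0,0.85],[0,0.08,0],-1],
    [[0,0,0.95],[0,0.08,0],-1],
    [[0,0,1.05],[0,0.08,0],-1],
    [[0,0,1.15],[0,0.08,0],-1],
    [[0,0,1.22],[0,0.08,0],-1],
    [[0,0,1.28],[0,0.08,0],-1],
    [[0,0,1.28],[0,0.08,0],-1],
    [[0,0,1.28],[0,0.08,0],-1],
  ],
)

```text
clock: 4.65
position: [0.5746, 0.0009, 0.1151]
ee_rot: [2.218, 2.224, 0.008]
force: [6.4, 6.9, -4.8]
width: 0.128
gripper_force: 25.0
```

Run:
```python
from h import *
s=readout.observe();R=Ro.from_rotvec(s["ee_rot"]).as_matrix()
print(s["position"],s["force"],s["ft_torque"],np.arctan2(R[1,0],R[0,0]),s["joints"],s["width"])
```

```text
[0.57459046 0.00094028 0.11514222] [ 6.36214614  6.86022692 -4.82488564] [ 1.62988343 -1.37676763 -0.05097865] 1.573505710290937 [ 0.14275173  0.49279627 -0.32749413  1.80963377  0.19726411  0.86694445
 -0.27334306] 0.12802053296003896
```

>>> drive_tool(
  commands=[
    [[0,0,0.04],[0,0,0],-1],
    [[0,0,0.07],[0,0,0],-1],
    [[0,0,0.07],[0,0,0],-1],
    [[0,0,0.07],[0,0,0],0],
    [[0,0,0.07],[0,0,0],0],
    [[0,0,0.07],[0,0,0],0],
    [[0,0,0.07],[0,0,0],0],
    [[0,0,0.07],[0,0,-2],0],
    [[0,0,0.07],[0,0,-5],-0.1],
    [[0,0,0.07],[0,0,-8],-0.1],
    [[0,0,0.07],[0,0,-8],-0.1],
    [[0,0,0.07],[0,0,-8],-0.1],
  ],
)

```text
clock: 5.65
position: [0.5738, -0.0023, 0.1965]
ee_rot: [2.295, 2.141, 0.004]
force: [-1.4, -0.5, -0.1]
width: 0.453
gripper_force: 0.0
```

Run:
```python
from h import *
s=readout.observe();R=Ro.from_rotvec(s["ee_rot"]).as_matrix()
i=cams.camera_info("wrist");im=cams.get_image("wrist");cv2.imwrite("pics/w2.png",im)
print(s["position"],np.arctan2(R[1,0],R[0,0]),s["width"])
p=[.6118,-.0962,-.1836];bar=B(p,[-.136,.065,.091])[0]
print(proj("wrist",B(p,[[-.136,.065,.091],[-.136,.105,.091],[-.136,.025,.091],[-.056,.085,.134],[-.116,-.078,.092]]),i))
print(R.T@(bar-s["position"])*100)
```

```text
[ 0.57375569 -0.0023483   0.19650797] 1.5012121812847739 0.4527540003628595
[[196.08189195 256.68969481]
 [198.55071117 195.7868158 ]
 [193.83070512 313.25350973]
 [321.99169664 260.25488931]
 [215.72276421 445.19743655]]
[-1.09357706 -8.36246387 10.52061658]
```

View pics/w2.png

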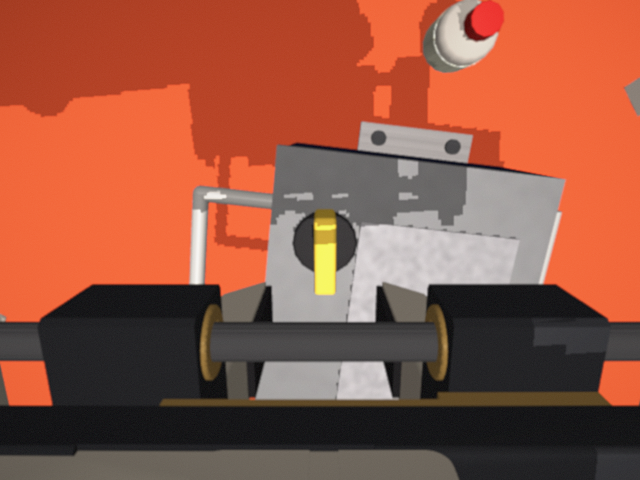

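The wrist view shows the grip now lying across the box at (325,252), so the knob is turned to about 1.45. The bar at column 199 is where predicted. Next I grip the bar.

>>> drive_tool(
  commands=[
    [[0,0,0.114],[-0.6,-4,0],-0.35],
    [[0,0,0.114],[-1.1,-8.3,0],-0.35],
    [[0,0,0.114],[-1.1,-8.3,2],-0.35],
    [[0,0,0.114],[-1.1,-8.3,5],-0.35],
    [[0,0,0.114],[-1.1,-8.3,8],-0.35],
    [[0,0,0.114],[-1.1,-8.3,10],-0.35],
    [[0,0,0.114],[-1.1,-8.3,11.3],-0.35],
    [[0,0,0.114],[-1.1,-8.3,11.3],-0.35],
    [[0,0,0.114],[-1.1,-8.3,11.3],-0.6],
    [[0,0,0.114],[-1.1,-8.3,11.3],-1],
    [[0,0,0.114],[-1.1,-8.3,11.3],-1],
    [[0,0,0.114],[-1.1,-8.3,11.3],-1],
    [[0,0,0.114],[-1.1,-8.3,11.3],-1],
    [[0,0,0.114],[-1.1,-8.3,11.3],-1],
    [[0,0,0.114],[-1.1,-8.3,11.3],-1],
  ],
  newtons=20,
)

```text
clock: 6.95
position: [0.492, -0.0078, 0.0831]
ee_rot: [2.413, 2.006, 0.007]
force: [5.6, -1.8, -3.9]
width: 0.097
gripper_force: 20.0
```

>>> drive_tool(
  commands=[
    [[0,0,0],[0,0,-0.2],-1],
    [[0,0,0],[0,0,-0.4],-1],
    [[0,0,0],[0,0,-0.6],-1],
    [[0,0,0],[0,0,-0.8],-1],
    [[0,0,0],[0,0,-1.0],-1],
    [[0,0,0],[0,0,-1.2],-1],
    [[0,0,0],[0,0,-1.2],-1],
  ],
)

```text
clock: 7.53
position: [0.4927, -0.0079, 0.0956]
ee_rot: [2.413, 2.005, 0.009]
force: [8.0, -2.6, -2.5]
width: 0.1
gripper_force: 20.0
```

>>> drive_tool(
  commands=[
    [[0,0,0],[0,0,-0.1],-1],
    [[0,0,0],[0,0,-0.2],-1],
    [[0,0,0],[0,0,-0.2],-1],
  ],
)

```text
clock: 7.78
position: [0.4928, -0.0079, 0.0974]
ee_rot: [2.412, 2.005, 0.009]
force: [9.2, -2.3, -3.1]
width: 0.097
gripper_force: 20.0
```

>>> drive_tool(
  commands=[
    [[0,0,0],[0,0,-0.1],-1],
    [[0,0,0],[0,0,-0.2],-1],
    [[0,0,0],[0,0,-0.2],-1],
  ],
)

```text
clock: 8.03
position: [0.493, -0.008, 0.0994]
ee_rot: [2.412, 2.005, 0.009]
force: [10.6, -3.0, -4.0]
width: 0.101
gripper_force: 20.0
```

>>> drive_tool(
  commands=[
    [[0,0,0],[0,0.1,-0.1],-1],
    [[0,0,0],[0,0.15,-0.2],-1],
    [[0,0,0],[0,0.15,-0.2],-1],
  ],
)

```text
clock: 8.28
position: [0.4931, -0.0081, 0.1002]
ee_rot: [2.414, 2.006, 0.006]
force: [9.2, -0.6, -15.9]
width: 0.096
gripper_force: 20.0
```

>>> drive_tool(
  commands=[
    [[0,0,0],[0,0.05,-0.1],-1],
    [[0,0,0],[0,0.05,-0.15],-1],
    [[0,0,0],[0,0.05,-0.15],-1],
  ],
)

```text
clock: 8.53
position: [0.4931, -0.0082, 0.101]
ee_rot: [2.414, 2.007, 0.005]
force: [12.2, -1.1, -23.9]
width: 0.103
gripper_force: 20.0
```

>>> drive_tool(
  commands=[
    [[0,0,0],[0,0,0.15],-1],
    [[0,0,0],[0,0,0.3],-1],
    [[0,0,0],[0,0,0.3],-1],
  ],
)

```text
clock: 8.78
position: [0.4929, -0.0081, 0.099]
ee_rot: [2.414, 2.007, 0.004]
force: [6.6, -1.4, -5.5]
width: 0.099
gripper_force: 20.0
```

>>> drive_tool(
  commands=[
    [[0,0,0],[0,0,0.1],-1],
    [[0,0,0],[0,0,0.1],-0.35],
    [[0,0,0],[0,0,0.1],-0.35],
    [[0,0,0],[0,0,0.1],-0.35],
    [[0,0,0],[0,0,0.1],-0.35],
    [[0,0,0],[0,0,-2],-0.35],
    [[0,0,0],[0,0,-5],-0.35],
    [[0,0,0],[-3,0.3,-7],-1],
    [[0,0,0],[-6,0.6,-7],-1],
    [[0,0,0],[-9,1.2,-7],-1],
    [[0,0,0],[-13,1.2,-7],-1],
    [[0,0,0],[-17.1,1.2,-7],-1],
    [[0,0,0],[-17.1,1.2,-7],-1],
    [[0,0,0],[-17.1,1.2,-7],-1],
  ],
)

```text
clock: 9.95
position: [0.4705, -0.1807, 0.168]
ee_rot: [-2.42, -2.002, 0.002]
force: [0.8, 0.8, -0.8]
width: 0.006
gripper_force: 0.0
```

Run:
```python
from h import *
s=readout.observe();R=Ro.from_rotvec(s["ee_rot"]).as_matrix()
i=cams.camera_info("wrist");im=cams.get_image("wrist");cv2.imwrite("pics/w3.png",im)
print(s["position"],s["force"],np.arctan2(R[1,0],R[0,0]),s["width"])
h=cv2.cvtColor(im,cv2.COLOR_BGR2HSV);m=cv2.inRange(h,(45,100,40),(75,255,255))
n,l,st,c=cv2.connectedComponentsWithStats(m);k=1+np.argmax(st[1:,4]);print(c[k],st[k])
p=[.6118,-.0962,-.1836]
for y in(-.083,-.073):
  print(proj("wrist",B(p,[[x,y,z] for z in(.092,.056) for x in(-.127,-.105)]),i).round())
d=s["position"]-np.array([*p[:2],0]);print("tcp box",B([0,0,.1836],d))
```

```text
[ 0.47054739 -0.1807346   0.16799597] [ 0.83193908  0.77160148 -0.83871199] 1.382251864719483 0.005971164404683069
[353.72089437 194.67000771] [ 322  183   66   24 1297]
[[318. 208.]
 [358. 208.]
 [319. 199.]
 [353. 198.]]
[[318. 191.]
 [358. 190.]
 [319. 183.]
 [354. 183.]]
tcp box [[-0.12344505 -0.10890234  0.16799597]]
```

View pics/w3.png

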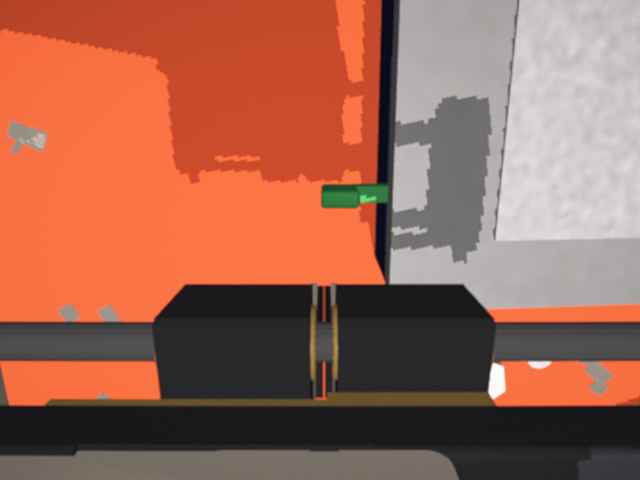

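The tab is at rows 183–207, columns 322–388. Its right side is at box y = -83 mm, as predicted. Next I descend beside it and push left.

>>> drive_tool(
  commands=[
    [[0,0,0],[0,0,3],-1],
    [[0,0,0],[0,0,6],-1],
    [[0,0,0],[0,0,8.5],-1],
    [[0,0,0],[0,0,9.6],-1],
    [[0,0,0],[0,0,9.6],-1],
    [[0,0,0],[0.8,0,9.6],-1],
    [[0,0,0],[1.4,0,9.6],-1],
    [[0,0,0],[1.6,0,9.6],-1],
    [[0,0,0],[1.8,0,9.6],-1],
    [[0,0,0],[2.0,0,9.6],-1],
    [[0,0,0],[2.0,0,9.6],-1],
  ],
)

```text
clock: 10.92
position: [0.4758, -0.1584, 0.0729]
ee_rot: [2.414, 2.008, 0.001]
force: [-0.9, -2.7, 0.7]
width: 0.005
gripper_force: 1.4
```

>>> drive_tool(
  commands=[
    [[0,0,0],[0.2,0,0],-1],
    [[0,0,0],[0.4,0,0],-1],
    [[0,0,0],[0.6,0,0],-1],
    [[0,0,0],[0.8,0,0],-1],
    [[0,0,0],[0.8,0,0],-1],
  ],
)

```text
clock: 11.33
position: [0.4774, -0.1501, 0.0724]
ee_rot: [2.414, 2.009, 0.001]
force: [-0.7, -3.6, 1.4]
width: 0.003
gripper_force: 1.5
```

>>> drive_tool(
  commands=[
    [[0,0,0],[0.15,0,0],-1],
    [[0,0,0],[0.3,0,0],-1],
    [[0,0,0],[0.3,0,0],-1],
  ],
)

```text
clock: 11.58
position: [0.4778, -0.1473, 0.0723]
ee_rot: [2.415, 2.009, 0.001]
force: [0.0, -3.6, 2.3]
width: 0.009
gripper_force: 1.6
```

>>> drive_tool(
  commands=[
    [[0,0,0],[0.1,0,0],-1],
    [[0,0,0],[0.15,0,0],-1],
    [[0,0,0],[0.15,0,0],-1],
  ],
)

```text
clock: 11.83
position: [0.478, -0.1461, 0.0723]
ee_rot: [2.415, 2.009, 0.0]
force: [1.1, -4.2, 1.2]
width: 0.003
gripper_force: 1.7
```

>>> drive_tool(
  commands=[
    [[0,0,0],[0.1,0,0],-1],
    [[0,0,0],[0.1,0,0],-1],
  ],
)

```text
clock: 12.0
position: [0.478, -0.1455, 0.0723]
ee_rot: [2.415, 2.008, -0.0]
force: [0.2, -5.8, 2.7]
width: 0.004
gripper_force: 2.4
```

>>> drive_tool(
  commands=[
    [[0,0,0],[-0.7,0,0],-1],
    [[0,0,0],[-1,0,0],-1],
    [[0,0,0],[-1,0,-3],-1],
    [[0,0,0],[-1,0,-6],-1],
    [[0,0,0],[-1,0,-9.6],-1],
    [[0,0,0],[2.5,-0.3,-9.6],-0.35],
    [[0,0,0],[6,-0.6,-9.6],-0.35],
    [[0,0,0],[10,-1.1,-9.6],-0.35],
    [[0,0,0],[13.8,-1.1,-9.6],-0.35],
    [[0,0,0],[13.8,-1.1,-9.6],-0.35],
    [[0,0,0],[13.8,-1.1,-9.6],-0.35],
  ],
)

```text
clock: 12.92
position: [0.4919, -0.0046, 0.168]
ee_rot: [-2.409, -2.015, -0.0]
force: [0.7, -1.3, -0.2]
width: 0.316
gripper_force: 0.0
```

Run:
```python
from h import *
s=readout.observe();i=cams.camera_info("top");im=cams.get_image("wrist");it=cams.get_image("top")
cv2.imwrite("pics/w4.png",np.hstack([im[:,:520],cv2.resize(it[150:290,340:440],None,fx=2.8,fy=3.4286)]))
h=cv2.cvtColor(it,cv2.COLOR_BGR2HSV);m=cv2.inRange(h,(45,100,40),(75,255,255))
n,l,st,c=cv2.connectedComponentsWithStats(m);k=1+np.argmax(st[1:,4]);print(c[k],st[k])
p=[.6118,-.0962,-.1836]
print(proj("top",B(p,[[-.116,y,.092] for y in(-.078,-.063,-.058)])))
print(s["position"],s["width"])
```

```text
[378.01315789 259.28947368] [375 252   7  17  76]
[[386.22692999 264.84979414]
 [379.76130364 263.82065575]
 [377.60636096 263.47763274]]
[ 0.4918933  -0.00461932  0.1680267 ] 0.31639658844506546
```

View pics/w4.png

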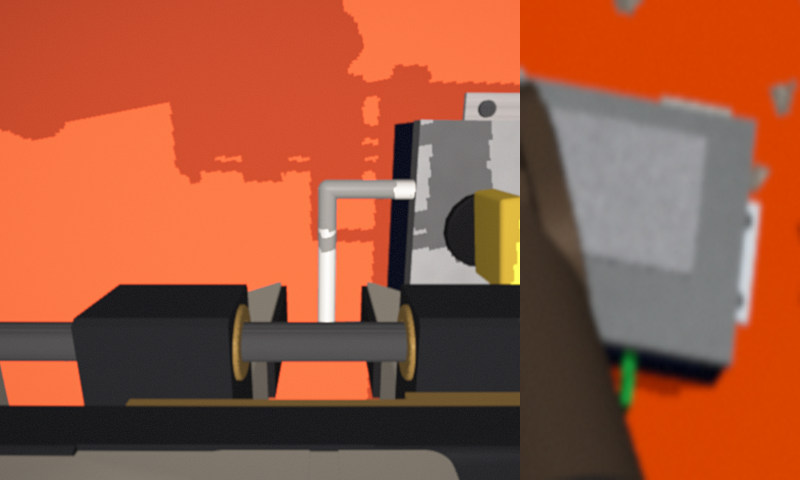

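The right-hand panel shows the tab now at top-view column 378 (box y of about -58), so the catch is freed. The bar at column 327 lies between the open fingers. Next I regrasp it and compute the arc.

>>> drive_tool(
  commands=[
    [[0,0,0],[0,0.1,3],-0.35],
    [[0,0,0],[0,0.1,5],-0.35],
    [[0,0,0],[0,0.1,6.5],-0.35],
    [[0,0,0],[0,0.1,7],-0.35],
    [[0,0,0],[0,0.1,7],-0.35],
    [[0,0,0],[0,0.1,7],-0.7],
    [[0,0,0],[0,0.1,7],-1],
    [[0,0,0],[0,0.1,7],-1],
    [[0,0,0],[0,0.1,7],-1],
    [[0,0,0],[0,0.1,7],-1],
    [[0,0,0],[0,0.1,7],-1],
  ],
  newtons=20,
)

```text
clock: 13.93
position: [0.493, -0.0077, 0.0985]
ee_rot: [2.415, 2.009, -0.0]
force: [-2.9, 0.5, 1.5]
width: 0.095
gripper_force: 20.0
```

Run:
```python
import numpy as np
r=22.11;a=np.arange(.095,1.46,.065);f=lambda a:np.c_[r*(np.cos(a[0])-np.cos(a)),-r*(np.sin(a)-np.sin(a[0]))]
print(f(a).round(1).tolist())
print((f(a)[11:]-f(a)[11-1]).round(1).tolist(), a[[10,-1]])
```

```text
[[0.0, -0.0], [0.2, -1.4], [0.5, -2.8], [0.8, -4.2], [1.3, -5.6], [1.8, -6.9], [2.5, -8.2], [3.2, -9.5], [4.0, -10.7], [4.8, -11.8], [5.8, -12.9], [6.8, -13.9], [7.8, -14.9], [9.0, -15.8], [10.2, -16.6], [11.4, -17.3], [12.7, -17.9], [14.0, -18.5], [15.4, -19.0], [16.7, -19.4], [18.1, -19.7]]
[[1.0, -1.0], [2.1, -2.0], [3.2, -2.9], [4.4, -3.7], [5.6, -4.4], [6.9, -5.1], [8.2, -5.6], [9.6, -6.1], [11.0, -6.5], [12.4, -6.8]] [0.745 1.395]
```

First a short check lift past the old stop.

>>> drive_tool(
  commands=[
    [[0,0,0],[0,0,-0.3],-1],
    [[0,0,0],[0.0,0.1,-0.6],-1],
    [[0,0,0],[0,0.1,-1.0],-1],
    [[0,0,0],[0,0.2,-1.4],-1],
    [[0,0,0],[0,0.2,-1.4],-1],
  ],
)

```text
clock: 14.35
position: [0.4947, -0.008, 0.1128]
ee_rot: [-2.415, -2.009, 0.001]
force: [-4.9, 0.7, 1.0]
width: 0.098
gripper_force: 20.0
```

>>> drive_tool(
  commands=[
    [[0,0,0],[0,0.1,-0.7],-1],
    [[0,0,0],[0,0.3,-1.4],-1],
    [[0,0,0],[0,0.4,-2.1],-1],
    [[0,0,0],[0,0.6,-2.8],-1],
    [[0,0,0],[0,0.85,-3.5],-1],
    [[0,0,0],[0,1.1,-4.2],-1],
    [[0,0,0],[0,1.35,-4.85],-1],
    [[0,0,0],[0,1.6,-5.5],-1],
    [[0,0,0],[0,1.95,-6.15],-1],
    [[0,0,0],[0,2.3,-6.8],-1],
    [[0,0,0],[0,2.65,-7.45],-1],
    [[0,0,0],[0,3.0,-8.1],-1],
    [[0,0,0],[0,3.4,-8.7],-1],
    [[0,0,0],[0,3.8,-9.3],-1],
    [[0,0,0],[0,4.2,-9.85],-1],
    [[0,0,0],[0,4.6,-10.4],-1],
    [[0,0,0],[0,5.1,-10.95],-1],
    [[0,0,0],[0,5.6,-11.5],-1],
    [[0,0,0],[0,5.6,-11.5],-1],
  ],
)

```text
clock: 15.93
position: [0.5487, -0.018, 0.2292]
ee_rot: [-2.414, -2.008, 0.004]
force: [-14.7, 1.7, 13.7]
width: 0.099
gripper_force: 20.0
```

>>> drive_tool(
  commands=[
    [[0,0,0],[0,-0.1,-0.1],-1],
    [[0,0,0],[0,0.35,-0.65],-1],
    [[0,0,0],[0,0.85,-1.15],-1],
    [[0,0,0],[0,1.4,-1.65],-1],
    [[0,0,0],[0,1.95,-2.15],-1],
    [[0,0,0],[0,2.5,-2.6],-1],
    [[0,0,0],[0,3.05,-3.0],-1],
    [[0,0,0],[0,3.65,-3.4],-1],
    [[0,0,0],[0,4.25,-3.8],-1],
    [[0,0,0],[0,4.85,-4.15],-1],
    [[0,0,0],[0,5.45,-4.55],-1],
    [[0,0,0],[0,6.1,-4.9],-1],
    [[0,0,0],[0,6.75,-5.25],-1],
    [[0,0,0],[0,6.75,-5.25],-1],
  ],
)

```text
clock: 17.1
position: [0.6187, -0.0311, 0.2823]
ee_rot: [2.414, 2.006, 0.004]
force: [-2.8, -0.5, 7.5]
width: 0.097
gripper_force: 20.0
```

Run:
```python
from h import *
s=readout.observe()
p=[.6118,-.0962,-.1836]
d=s["position"]-np.array([*p[:2],0]);q=B([0,0,.1836],d)[0]+[0,0,.0075];v=q-[.085,0,.085];print(q,np.hypot(v[0],v[2]),np.arctan2(v[2],-v[0]),s["joints"],s["force"])
```

```text
[-0.00510498  0.06527459  0.28984314] 0.2237847635494506 1.1563957971776178 [ 0.16061114  0.40681093 -0.28728543  1.48881521  0.11873924  1.25927477
 -0.32435703] [-2.76313976 -0.54890073  7.50052951]
```

>>> drive_tool(
  commands=[
    [[0,0,0],[0,0.55,-0.25],-1],
    [[0,0,0],[0,1.1,-0.48],-1],
    [[0,0,0],[0,1.6,-0.67],-1],
    [[0,0,0],[0,2.15,-0.85],-1],
    [[0,0,0],[0,2.7,-1.02],-1],
    [[0,0,0],[0,3.2,-1.15],-1],
    [[0,0,0],[0,3.75,-1.3],-1],
    [[0,0,0],[0,4.3,-1.42],-1],
    [[0,0,0],[0,4.75,-1.5],-1],
    [[0,0,0],[0,5.2,-1.6],-1],
    [[0,0,0],[0,5.6,-1.65],-1],
    [[0,0,0],[0,5.9,-1.7],-1],
    [[0,0,0],[0,5.9,-1.7],-1],
    [[0,0,0],[0,5.9,-1.7],-1],
  ],
)

```text
clock: 18.27
position: [0.6764, -0.0419, 0.299]
ee_rot: [2.414, 2.006, 0.005]
force: [-1.9, -1.3, 5.7]
width: 0.097
gripper_force: 20.0
```

>>> drive_tool(
  commands=[
    [[0,0,0],[0,0,0],-0.6],
    [[0,0,0],[0,0,0],-0.3],
    [[0,0,0],[0,0,0],-0.3],
    [[0,0,0],[0,0,0],-0.3],
    [[0,0,0],[0,0,0],-0.3],
    [[0,0,0],[0,0,-1.5],-0.3],
    [[0,0,0],[0,0,-4],-0.3],
    [[0,0,0],[0,-3,-7],-0.3],
    [[0,0,0],[0,-6,-7],-0.3],
    [[0,0,0],[-4,-10,-7],-0.3],
    [[0,0,0],[-8,-13,-7],-0.3],
    [[0,0,0],[-12,-16,-7],-0.3],
    [[0,0,0],[-16,-18,-7],-0.3],
    [[0,0,0],[-20,-20,-7],-0.3],
    [[0,0,0],[-20,-20,-7],-0.3],
    [[0,0,0],[-20,-20,-7],-0.3],
  ],
)

```text
clock: 19.6
position: [0.4367, -0.2084, 0.3673]
ee_rot: [2.424, 1.995, -0.005]
force: [0.2, -0.7, 0.4]
width: 0.357
gripper_force: 0.0
```

Run:
```python
from h import *
cv2.imwrite("pics/s5.png",cams.get_image("scene"));s=readout.observe();print(s["position"],s["force"],s["width"])
```

```text
[ 0.43913049 -0.20513975  0.36721445] [ 0.20234406  0.28892526 -0.39167163] 0.347612172306116
```

View pics/s5.png

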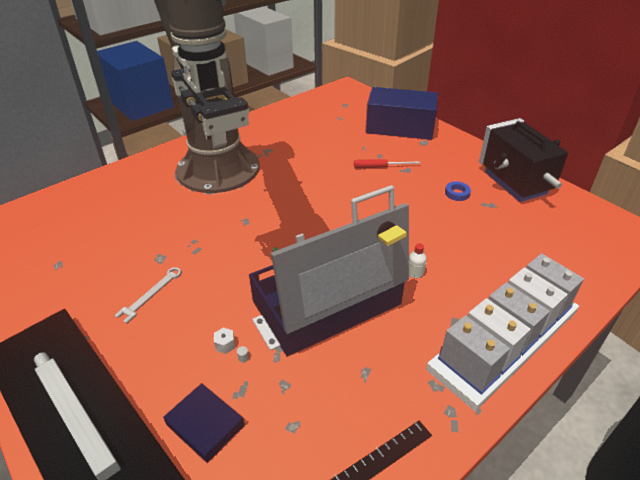

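The lid stands open with the bar at (375,200). The arm is clear and the bystanders haven't moved.

```bash
python3 -c "
from cell import job
print(job.sign_off())"
```

```text
the job is handed in; nothing more can be done
None
```

The box is open and the job is handed in: knob turned, lid lifted to the catch, tab slid left, lid standing by itself at about 1.4 rad; the surrounding things look unmoved, and it took about 20 s of the 72 s.

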